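# Unpile the bit cases into their docks

### The arm

A 7-joint arm with a two-finger parallel gripper is mounted at the origin on the work surface. World frame = base frame: x ahead of the robot, y to its left, z up, the work surface at z = 0. Lengths are in mm, angles in rad, forces in N, time in s.
With the tool pointing down it reaches from about 425 to 875 mm from the base axis. Payload 4.7 kg.
Tool frame: the origin (TCP) lies midway between the tips of the shut fingers; the grasp point (between the pads) lies r.grasp_offset behind it (r.grasp_offset is the distance from the TCP to the grasp point, in mm); z points along the fingers, y is the direction in which the jaws open and shut (so a half turn about z gives the same grasp; the last joint's range is limited). The gripper opens to 87 mm and grips with 3 to 60 N. Pads are 19 mm wide; open, the fingers measure 117 mm over their backs; the gripper's body (75 mm by 190 mm) begins 51 mm behind the grasp point.
Start: joints at [1.361, 0.321, -0.07, 1.45, 0.023, 1.371, -0.057], TCP at [144.236, -633.815, 222.587] pointing down, gripper open.
Joint ranges: [-2.86, 2.86], [-0.3, 2.09], [-1.38, 1.24], [0.06, 2.45], [-1.56, 4.7], [0.09, 2.05], [-2.69, 2.69]. Speed limits (rad/s): [2.57, 2.57, 3.14, 3.14, 3.14, 3.14, 3.14].

### API

Orientations are given as a unit quaternion [x, y, z, w].
In Python, from workcell import r gives the robot as it stands. The module is installed in compiled form; this text tells all that it offers.
- The arm moves only by the shell command python3 -m inch 'ROWS' [FORCE]. ROWS is JSON, one flat list of numbers, 5 for each row, row after row: the shift along the world's x, y, z in units of 30 mm (1.0 is 30 mm), then the turn about the world's z in units of 6 degrees (1.0 is 6 degrees), then the opening, from 0 (shut) to 1 (fully open). In form: [x, y, z, yaw, grip, x, y, z, yaw, grip, ...]. A call has 1 to 12 rows; each row shifts and turns the pose as measured when the row begins; what a row does not reach is not made up. A row lasts 1/10 s, in which the tool goes at most 50 mm and 8.59 degrees, less where a joint would pass 70% of its speed; a pose out of reach is approached as far as the arm can. A call is refused whole if a number of a shift passes 1 or a number of a turn 1, either way. A call with a gripper value outside its range is refused whole. The fingers move at their own pace and stop on an object; FORCE is the grip in N (left out, the last holds). Time passes only in rows, so rows that do not move let the fingers close. It gives the time, the measured TCP pose, the force and the opening at its end, in the units of the state.
- r.get_obs(): the state, without advancing time (a new reading comes with each control period).
- r.read_camera(name): name is "scene" or "top" or "wrist"; returns (picture, depth): 420x560x3 uint8, red, green, blue; 420x560 float32, mm along the optical axis (not along the pixel's ray), 0 where there is no reading.
- r.camera_params(name): a dict with "fx", "fy", "cx", "cy" (pixels), "dist_coeffs" ([k1, k2, p1, p2, k3] as OpenCV has them; the pictures are not rectified), "extrinsics" (4x4, takes a point from world to camera coordinates). Camera axes: x right, y up, looking along -z (the intrinsics and any distortion apply to the point x, -y, -z); pixel columns grow to the right and rows downward; lengths in mm; the calibration is good to about 2 mm. A picture is of the moment at which its call begins: read the wrist's pose just before it. camera_params takes no time and is no camera call; for the wrist camera it gives the pose at the moment of the call.
- r.hand_in(): hands the job in, once; it reports no verdict.
The state is a dict: "time_s": time; "joints": joint angles; "joint_vel": joint speeds; "effort": joint torques, N m; "tcp_pos": TCP position; "tcp_rot": TCP orientation; "contact_force": force on the tool from outside, world axes, zero at the start; "torque": the same for the moment, N m; "finger_gap": finger opening in mm.
Only numpy, scipy, OpenCV 4.12 (cv2) and the standard library are available. Lean on these libraries where they do the work, as an engineer would, in place of code of your own. Each camera call takes 0.05 s, during which the arm holds its last target.

### The job

Take the pile of bit cases apart from the top down, one at a time, and put each case straight into the dock whose stops have the colour of its end caps. Set each one down, do not drop it: upright on the wooden plate, centred and lengthwise between the two stops. Leave the wax tin and the tape measure where they stand.

Things in the scene. Friction and masses are not known exactly. Their poses are not given: they have to be found in the camera images.
- green_case_mid (a point): Bit case, light grey with green end caps: box 130 x 50 x 38 mm (along its x, y, z), 0.15 to 0.31 kg. At the start one of four piled flat, each turned 40 to 50 degrees from the one beneath. Point: centre of the case, 19 mm above its underside. Grip across the 50 mm width at the middle, fingertips above its underside while piled (the next case passes below).
- blue_case_mid (a point): Bit case, light grey with blue end caps: box 130 x 50 x 38 mm (along its x, y, z), 0.15 to 0.31 kg. At the start one of four piled flat, each turned 40 to 50 degrees from the one beneath. Point: centre of the case, 19 mm above its underside. Grip across the 50 mm width at the middle, fingertips above its underside while piled (the next case passes below).
- yellow_case_mid (a point): Bit case, light grey with yellow end caps: box 130 x 50 x 38 mm (along its x, y, z), 0.15 to 0.31 kg. At the start one of four piled flat, each turned 40 to 50 degrees from the one beneath. Point: centre of the case, 19 mm above its underside. Grip across the 50 mm width at the middle, fingertips above its underside while piled (the next case passes below).
- red_case_mid (a point): Bit case, light grey with red end caps: box 130 x 50 x 38 mm (along its x, y, z), 0.15 to 0.31 kg. At the start one of four piled flat, each turned 40 to 50 degrees from the one beneath. Point: centre of the case, 19 mm above its underside. Grip across the 50 mm width at the middle, fingertips above its underside while piled (the next case passes below).
- green_dock_top (a point): Dock for the green case: fixed pale wood plate 166 x 80 x 8 mm (along x, y, z) on the bench, a green stop 8 mm thick across each short end with a green band beside it, 12 mm higher than the plate, 150 mm apart inside; long sides open. Point: centre of the plate's upper face, z up. A case set right has its centre 19 mm above it and its length along x, either way round.
- blue_dock_top (a point): Dock for the blue case: fixed pale wood plate 166 x 80 x 8 mm (along x, y, z) on the bench, a blue stop 8 mm thick across each short end with a blue band beside it, 12 mm higher than the plate, 150 mm apart inside; long sides open. Point: centre of the plate's upper face, z up. A case set right has its centre 19 mm above it and its length along x, either way round.
- yellow_dock_top (a point): Dock for the yellow case: fixed pale wood plate 166 x 80 x 8 mm (along x, y, z) on the bench, a yellow stop 8 mm thick across each short end with a yellow band beside it, 12 mm higher than the plate, 150 mm apart inside; long sides open. Point: centre of the plate's upper face, z up. A case set right has its centre 19 mm above it and its length along x, either way round.
- red_dock_top (a point): Dock for the red case: fixed pale wood plate 166 x 80 x 8 mm (along x, y, z) on the bench, a red stop 8 mm thick across each short end with a red band beside it, 12 mm higher than the plate, 150 mm apart inside; long sides open. Point: centre of the plate's upper face, z up. A case set right has its centre 19 mm above it and its length along x, either way round.
- wax_tin: Bystander: round steel tin of wax with a brass-coloured lid, 79 mm across, 48 mm high, standing loose on the bench beyond the pile; origin at the centre of its underside.
- tape: Bystander: black tape measure with an orange disc on each flank, 72 x 40 x 64 mm high, standing loose on the bench beyond the pile; origin at the centre of its underside.

How it is judged (in metres and radians):
On the way, in this order (a step that is already met when the one before it is completed fails the run):
1. the red case lies in its dock, released (horizontal distance between red_case_mid and red_dock_top below 0.015 m and z of red_case_mid in the frame of red_dock_top between 0.015 and 0.023 m and angle between the x axis of red_case_mid and the x axis of red_dock_top, either way round below 0.2 rad and angle between red_case_mid's own z axis and vertical below 0.06 rad and contact force between the fingers and red_case below 0.2 N and linear speed of red_case below 0.03 m/s), for 0.2 s.
2. the yellow case lies in its dock, released (horizontal distance between yellow_case_mid and yellow_dock_top below 0.015 m and z of yellow_case_mid in the frame of yellow_dock_top between 0.015 and 0.023 m and angle between the x axis of yellow_case_mid and the x axis of yellow_dock_top, either way round below 0.2 rad and angle between yellow_case_mid's own z axis and vertical below 0.06 rad and contact force between the fingers and yellow_case below 0.2 N and linear speed of yellow_case below 0.03 m/s), for 0.2 s.
3. the blue case lies in its dock, released (horizontal distance between blue_case_mid and blue_dock_top below 0.015 m and z of blue_case_mid in the frame of blue_dock_top between 0.015 and 0.023 m and angle between the x axis of blue_case_mid and the x axis of blue_dock_top, either way round below 0.2 rad and angle between blue_case_mid's own z axis and vertical below 0.06 rad and contact force between the fingers and blue_case below 0.2 N and linear speed of blue_case below 0.03 m/s), for 0.2 s.
4. the green case lies in its dock, released (horizontal distance between green_case_mid and green_dock_top below 0.015 m and z of green_case_mid in the frame of green_dock_top between 0.015 and 0.023 m and angle between the x axis of green_case_mid and the x axis of green_dock_top, either way round below 0.2 rad and angle between green_case_mid's own z axis and vertical below 0.06 rad and contact force between the fingers and green_case below 0.2 N and linear speed of green_case below 0.03 m/s), for 0.2 s.
At the end, for the whole second after the job is handed in: Every case (red, yellow, blue, green) lies flat and upright in the dock of its own colour, its centre within 15 mm (seen from above) of the dock's centre, its height within 4 mm of resting on the plate, its length within 0.2 rad of the dock's, tilted less than 0.06 rad, released and at rest (horizontal distance between green_case_mid and green_dock_top below 0.015 m and z of green_case_mid in the frame of green_dock_top between 0.015 and 0.023 m and angle between the x axis of green_case_mid and the x axis of green_dock_top, either way round below 0.2 rad and angle between each of green_case_mid, blue_case_mid, yellow_case_mid, red_case_mid's own z axis and vertical below 0.06 rad and contact force between the fingers and green_case below 0.2 N and linear speed of each of green_case, blue_case, yellow_case, red_case below 0.02 m/s and angular speed of each of green_case, blue_case, yellow_case, red_case below 0.2 rad/s and horizontal distance between blue_case_mid and blue_dock_top below 0.015 m and z of blue_case_mid in the frame of blue_dock_top between 0.015 and 0.023 m and angle between the x axis of blue_case_mid and the x axis of blue_dock_top, either way round below 0.2 rad and contact force between the fingers and blue_case below 0.2 N and horizontal distance between yellow_case_mid and yellow_dock_top below 0.015 m and z of yellow_case_mid in the frame of yellow_dock_top between 0.015 and 0.023 m and angle between the x axis of yellow_case_mid and the x axis of yellow_dock_top, either way round below 0.2 rad and contact force between the fingers and yellow_case below 0.2 N and horizontal distance between red_case_mid and red_dock_top below 0.015 m and z of red_case_mid in the frame of red_dock_top between 0.015 and 0.023 m and angle between the x axis of red_case_mid and the x axis of red_dock_top, either way round below 0.2 rad and contact force between the fingers and red_case below 0.2 N); the robot touches nothing.
It fails at once if a case falls (moves faster than 0.7 m/s, a drop of about 25 mm, with no finger on it) ((linear speed of green_case above 0.7 m/s and contact force between the fingers and green_case below 0.2 N) or (linear speed of blue_case above 0.7 m/s and contact force between the fingers and blue_case below 0.2 N) or (linear speed of yellow_case above 0.7 m/s and contact force between the fingers and yellow_case below 0.2 N) or (linear speed of red_case above 0.7 m/s and contact force between the fingers and red_case below 0.2 N)).
It fails at once if the wax tin is shifted by more than 15 mm (distance of wax_tin from where it was at the start of the episode above 0.015 m).
It fails at once if the tape measure is shifted by more than 15 mm (distance of tape from where it was at the start of the episode above 0.015 m).
It also fails if it takes over 122 s, if anything falls off the work surface, if the arm or the gripper's body presses on something with over 40 N, if the wrist force passes 120 N, or if a joint passes its speed limit or range.

## Working session

There is one attempt and no reset: what is moved stays moved. The work goes in short steps, Python scripts to look and compute and a shell command to move; the robot and the scene stay as the last step left them, time stands still between calls to the robot, and variables do not carry over. Pictures are saved under pics/ and viewed, and the job is handed in when it is done.

```bash
mkdir -p pics
cat > h.py <<'E'
import numpy as np, cv2
from workcell import r
def snap(name,tag):
    p=r.camera_params(name); img,d=r.read_camera(name)
    cv2.imwrite(f'pics/{tag}.png',img[:,:,::-1]); np.savez(f'/tmp/{tag}.npz',img=img,d=d,E=p['extrinsics'],K=[p['fx'],p['fy'],p['cx'],p['cy']],dist=p['dist_coeffs'])
    return img,d,p
def load(tag):
    z=np.load(f'/tmp/{tag}.npz'); return z
def rays(z,uv):
    fx,fy,cx,cy=z['K'];K=np.array([[fx,0,cx],[0,fy,cy],[0,0,1.]])
    n=cv2.undistortPoints(np.array(uv,float).reshape(-1,1,2),K,np.array(z['dist'],float)).reshape(-1,2)
    dc=np.c_[n[:,0],-n[:,1],-np.ones(len(n))]
    R=z['E'][:3,:3];t=z['E'][:3,3]
    return -R.T@t, dc@R   # origin, dirs (depth-scaled)
def atz(z,uv,h):
    o,d=rays(z,uv); s=(h-o[2])/d[:,2]; return o+d*s[:,None]
def bydepth(z,uv):
    o,d=rays(z,uv); dd=np.array([z['d'][int(round(v)),int(round(u))] for u,v in np.array(uv).reshape(-1,2)]); return o+d*dd[:,None]
def cloud(z):
    H,W=z['d'].shape; u,v=np.meshgrid(np.arange(W),np.arange(H))
    o,d=rays(z,np.c_[u.ravel(),v.ravel()]); P=o+d*z['d'].reshape(-1,1); return P.reshape(H,W,3)
E
python3 - <<'E'
from h import *
for n in ('scene','top','wrist'):
    i,d,p=snap(n,n+'0'); print(n,p['fx'],p['cx'],p['cy'],p['dist_coeffs'],(-p['extrinsics'][:3,:3].T@p['extrinsics'][:3,3]).round(), (d>0).mean())
print(r.get_obs(),r.grasp_offset)
E
```

```text
scene 512.2083654682697 281.2844554137576 213.50974480628346 [-0.05180756  0.          0.          0.          0.        ] [1031. -427. 1163.] 0.9959906462585034
top 442.54335097657963 279.47516089678527 205.67205456750992 [0.035359 0.       0.       0.       0.      ] [ 423.   12. 1032.] 0.9959311224489796
wrist 320.8160535655816 274.7594760017073 211.76457410413175 [-0.00127319  0.          0.          0.          0.        ] [ 209. -618.  384.] 0.9706930272108844
{'time_s': 0.15, 'joints': array([ 1.36110615,  0.32167171, -0.07010186,  1.45139735,  0.02260089,
        1.37081378, -0.05690532]), 'joint_vel': array([ 6.52714300e-06, -2.82019775e-04, -8.01706391e-04, -3.28251711e-03,
        1.11168954e-04, -5.91561989e-04,  4.37340842e-04]), 'effort': array([-1.25323837e-03, -4.91797435e+01, -4.05550981e-01, -3.12877393e+01,
       -6.41918276e-02,  4.04342625e-02,  1.07254166e-04]), 'tcp_pos': array([ 144.12239132, -633.38367386,  221.69928192]), 'tcp_rot': array([ 9.93744009e-01,  1.11679358e-01, -1.24819815e-04, -7.41172033e-04]), 'contact_force': array([ 0.06808552,  0.49421673, -0.51152302]), 'torque': array([ 0.05439018,  0.00904373, -0.03954262]), 'finger_gap': 87.28442582947493} 18.700000000000003
```

View pics/scene0.png

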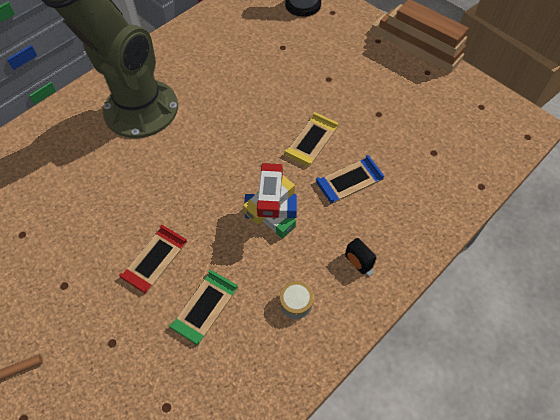

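View pics/top0.png

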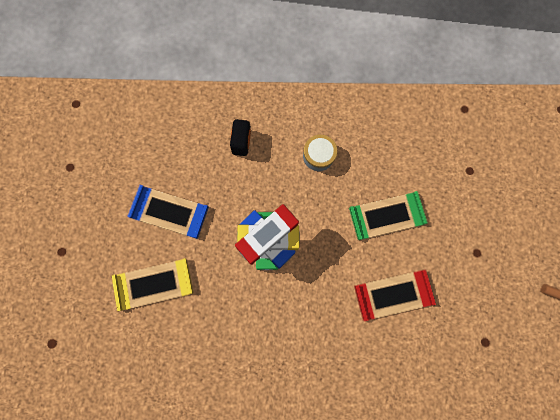

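View pics/wrist0.png

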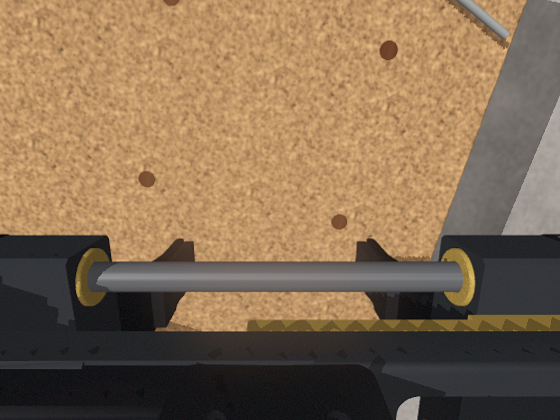

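```bash
cat > m.py <<'E'
from h import *
def masks(z):
    hsv=cv2.cvtColor(z['img'],cv2.COLOR_RGB2HSV); h,s,v=[hsv[:,:,i].astype(int) for i in range(3)]
    return {'red':((h<6)|(h>174))&(s>180)&(v>60),'yellow':(h>22)&(h<35)&(s>160)&(v>110),'green':(h>50)&(h<85)&(s>120)&(v>50),'blue':(h>100)&(h<125)&(s>150)&(v>60)}
def rect(P):
    (c,(w,l),a)=cv2.minAreaRect(P.astype(np.float32)); 
    if w<l: a+=90; w,l=l,w
    return np.round(c,1),round(w,1),round(l,1),round((a+90)%180-90,1)
E
python3 - <<'E'
from m import *
for t in ('top0','scene0'):
    z=load(t);P=cloud(z);M=masks(z)
    for k,m in M.items():
        n,lab,st,ce=cv2.connectedComponentsWithStats(m.astype(np.uint8))
        print(t,k)
        pts=[]
        for i in range(1,n):
            if st[i,4]<40: continue
            Q=P[lab==i]; print('  ',st[i,4],ce[i].round(1),np.median(Q,0).round(1), np.percentile(Q[:,2],[5,95]).round(1), rect(Q[:,:2]))
E
```

```text
top0 red
   272 [286.8 216.3] [579.1 -29.5 150.9] [147.4 153.9] (array([512.3, -21.5]), 183.6, 48.9, -5.9)
   287 [246.5 250.9] [508.4  50.4 150.6] [147.  153.2] (array([483.4,  34.1]), 124.3, 28.9, 33.1)
   455 [424.4 288. ] [ 440.1 -349.6    9. ] [ 4.9 21.2] (array([ 413.2, -178.5]), 373.5, 80.3, -81.0)
   408 [364.  301.8] [ 408.2 -210.1    9.1] [ 4.7 20.8] (array([ 409. , -210.9]), 78.9, 26.5, 12.6)
top0 yellow
   129 [241.8 231.1] [553.7  63.  112.8] [110.1 116.3] (array([493.8,  46.7]), 153.6, 30.3, 15.0)
   205 [293.7 238.2] [539.4 -45.9 112.9] [110.4 115.2] (array([492.4, -28.8]), 157.7, 29.7, -20.1)
   378 [183.4 276.9] [462.6 198.5   8.3] [ 4.1 20.3] (array([463.5, 198.3]), 79.6, 26.1, 13.3)
   288 [123.2 291.3] [431.6 331.    6.5] [3.4 9.9] (array([410.2, 185.4]), 338.6, 77.4, 81.5)
   120 [115.7 292.5] [429.4 343.3  18.2] [15.5 21.2] (array([430.3, 344.2]), 81.8, 11.4, 17.8)
top0 green
   404 [416.4 208.6] [ 624.  -342.     9.5] [ 4.5 20.8] (array([ 547.8, -168.8]), 431.9, 80.3, -66.1)
   351 [358.4 222.2] [ 590.2 -203.8    8.9] [ 5.3 20.9] (array([ 504.9, -120.2]), 301.3
[... 1826 characters left out ...]
 348 [220.8 282. ] [ 589.5 -202.5   11.1] [ 5.8 22.7] (array([ 588.9, -203.6]), 80.9, 26.1, 12.2)
   351 [186.1 331.2] [ 623.6 -340.5   11.9] [ 6.6 23.8] (array([ 808.7, -368.2]), 457.8, 49.2, -8.6)
scene0 blue
   350 [21.6 56.9] [-922.3  -53.4 -352.2] [-381. -325.] (array([  34.4, -263.5]), 2017.3, 114.0, -12.5)
   239 [372.1 168.4] [634.9 309.3  11. ] [ 5.9 22.8] (array([633.5, 308.7]), 80.4, 24.7, -17.6)
   251 [326.7 189.3] [592.1 171.6  11.9] [ 6.  23.6] (array([ 811.4, -101.8]), 782.2, 62.3, -51.4)
   48 [248.  196.5] [491.7 -14.7  76.9] [74.5 80.6] (array([494.2, -14.3]), 20.8, 20.3, -43.0)
   185 [291.5 206.7] [588.7  40.1  76. ] [49.4 80.5] (array([580.1,  47.7]), 52.7, 20.0, -45.3)
```

```bash
python3 - <<'E'
import cv2
a=cv2.imread('pics/top0.png')
def crop(n,x,y,w,h,s): cv2.imwrite(f'pics/{n}.png',cv2.resize(a[y:y+h,x:x+w],None,fx=s,fy=s,interpolation=cv2.INTER_CUBIC))
crop('c1',220,190,100,100,6);crop('c2',100,175,120,145,4)
crop('c3',335,180,120,150,4)
E
cat >> m.py <<'E'
def docks(tag,verbose=1):
    z=load(tag);P=cloud(z);M=masks(z);out={}
    for k,m in M.items():
        m=m&(z['d']>0)&(P[:,:,2]>1)&(P[:,:,2]<27)&(abs(P[:,:,1])>140)&(P[:,:,0]>350)&(P[:,:,0]<700)
        Q=P[m]
        out[k]=rect(Q[:,:2]); 
        if verbose: print(tag,'dock',k,m.sum(),out[k])
    return out
def case(tag,k,top,center=None,rad=90):
    z=load(tag);P=cloud(z);m=masks(z)[k]&(z['d']>0)&(abs(P[:,:,2]-top)<7)
    if center is not None: m&=(np.hypot(P[:,:,0]-center[0],P[:,:,1]-center[1])<rad)
    m=cv2.morphologyEx(m.astype(np.uint8),cv2.MORPH_OPEN,np.ones((2,2)))>0
    # ray-intersect at known height
    v,u=np.nonzero(m); Q=atz(z,np.c_[u,v],top)
    print(tag,'case',k,len(Q),rect(Q[:,:2]))
E
python3 - <<'E'
from m import *
for t in('top0','scene0'):
    docks(t)
    for i,k in enumerate(('red','yellow','blue','green')): case(t,k,152-38*i,(545,8))
z=load('top0');P=cloud(z)
for nm,zz in (('tin',48),('tape',64)):
    m=(z['d']>0)&(abs(P[:,:,2]-zz)<8)&(P[:,:,0]>640); print(nm,rect(P[m][:,:2]))
E
```

```text
top0 dock red 862 (array([ 424.4, -279.6]), 167.7, 79.7, -77.1)
top0 dock yellow 777 (array([447.1, 266.8]), 167.3, 79.2, -76.4)
top0 dock green 745 (array([ 608.7, -276. ]), 173.8, 78.9, -76.1)
top0 dock blue 718 (array([613.3, 240.3]), 165.6, 78.7, 73.0)
top0 case red 541 (array([542.2,   9.3]), 128.5, 50.3, -48.9)
top0 case yellow 326 (array([540.3,   7.1]), 127.1, 46.4, 89.3)
top0 case blue 361 (array([540.7,   9.1]), 128.1, 48.8, 45.1)
top0 case green 227 (array([542.6,  10.6]), 126.9, 44.5, 0.7)
scene0 dock red 607 (array([ 421.2, -278.2]), 167.8, 82.8, -77.3)
scene0 dock yellow 291 (array([445.6, 267.6]), 169.8, 78.9, -76.8)
scene0 dock green 696 (array([ 605.2, -271.4]), 166.5, 81.0, -76.6)
scene0 dock blue 486 (array([612.9, 240.5]), 166.8, 80.5, 73.1)
scene0 case red 348 (array([547.5,  11. ]), 132.0, 49.0, -48.7)
scene0 case yellow 203 (array([546.7,   9.3]), 129.3, 42.9, 86.1)
scene0 case blue 186 (array([546.7,  10.4]), 125.0, 51.9, 44.6)
scene0 case green 167 (array([600.7,  10.7]), 49.7, 26.2, -87.3)
tin (array([764.9, -26.1]), 249.7, 77.1, 82.9)
tape (array([788.2,  75.8]), 70.8, 40.0, -6.0)
```

View pics/c1.png

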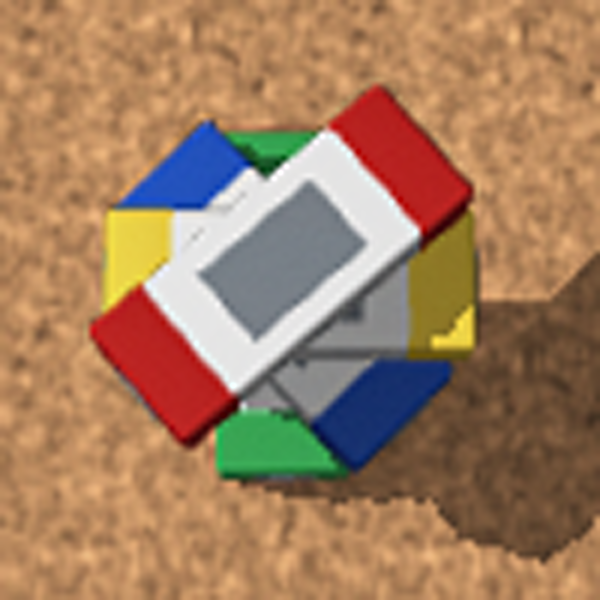

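```bash
cat > s.py <<'E'
from h import *
import sys
from scipy.spatial.transform import Rotation as Ro
def state(tx=None,ty=None,tz=None,jaw=None):
    o=r.get_obs();p=o['tcp_pos'];R=Ro.from_quat(o['tcp_rot']).as_matrix();a=np.degrees(np.arctan2(R[1,1],R[0,1]))
    print('t',round(o['time_s'],2),'tcp',p.round(1),'jaw',round(a,1),'tilt',R[:,2].round(3),'gap',o['finger_gap'].round(1) if hasattr(o['finger_gap'],'round') else o['finger_gap'],'F',o['contact_force'].round(1),'q7',o['joints'][6].round(2))
    if tx is not None:
        d=(np.array([tx,ty,tz])-p)/30; y=((jaw-a+90)%180-90)/6
        print('units to go',d.round(2),'yaw',round(y,2))
if __name__=='__main__': state(*map(float,sys.argv[1:]))
E
python3 -m inch '[0.7,1,0,0.9,1, 0.7,1,0,0.9,1, 0.7,1,0,0.9,1, 0.7,1,0,0.9,1, 0.7,1,0,0.9,1, 0.7,1,0,0.9,1, 0.7,1,0,0.9,1, 0.7,1,0,0.9,1, 0.7,1,0,0.9,1, 0.7,1,0,0.9,1]' 25
python3 s.py 543.5 10 180 41
```

```text
time_s: 1.15
tcp_pos: [352.9, -323.8, 217.0]
tcp_rot: [0.828, 0.561, -0.003, -0.002]
contact_force: [0.3, 0.3, -0.4]
finger_gap: 87.1
t 1.15 tcp [ 352.9 -323.8  217. ] jaw -21.7 tilt [-0.007 -0.001 -1.   ] gap 87.12680829961378 F [ 0.3  0.3 -0.4] q7 0.31
units to go [ 6.35 11.13 -1.23] yaw 10.45
```

```bash
python3 -m inch '[0.6,1,0,0.95,1, 0.6,1,0,0.95,1, 0.6,1,0,0.95,1, 0.6,1,0,0.95,1, 0.6,1,0,0.95,1, 0.6,1,0,0.95,1, 0.6,1,0,0.95,1, 0.6,1,0,0.95,1, 0.6,1,0,0.95,1, 0.6,1,0,0.95,1, 0.35,1,0,0.95,1, 0,0,0,0,1]' 25 >/dev/null
python3 s.py 543.5 10 180 41
```

```text
t 2.35 tcp [548.9  27.4 216. ] jaw 44.2 tilt [-0.    -0.006 -1.   ] gap 87.15524558431211 F [0.6 0.5 0.6] q7 0.56
units to go [-0.18 -0.58 -1.2 ] yaw -0.53
```

```bash
python3 -m inch '[-0.18,-0.58,-0.4,-0.53,1, 0,0,0,0,1, 0,0,0,0,1]' 25 >/dev/null
python3 s.py 543.5 10 120 41
python3 - <<'E'
from m import *
snap('wrist','w1'); case('w1','red',152,(545,10))
z=load('w1');P=cloud(z);m=(z['d']>0)&(abs(P[:,:,2]-152)<7);print(m.sum(),np.median(P[m],0))
E
```

```text
t 2.65 tcp [541.9   6.5 201.8] jaw 40.5 tilt [-0.003 -0.007 -1.   ] gap 87.19964756673981 F [-0.2  1.3  0.2] q7 0.54
units to go [ 0.05  0.12 -2.73] yaw 0.08
w1 case red 2133 (array([544.2,  13.4]), 127.9, 48.5, -49.0)
10897 [531.89904978  26.36365751 152.10353605]
```

View pics/w1.png

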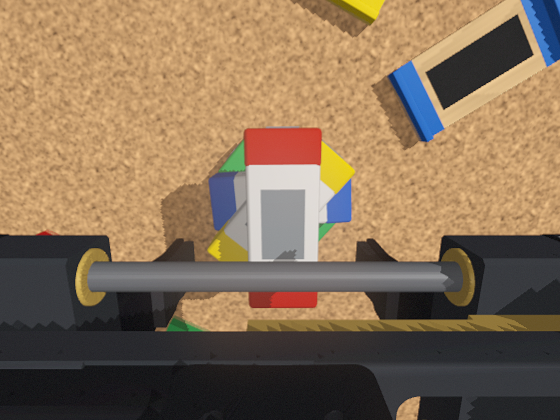

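```bash
python3 -m inch '[0.05,0.15,-0.7,0.08,1, 0,0,-0.7,0,1, 0,0,-0.7,0,1, 0,0,-0.3,0,1, 0,0,0,0,1]' 25 >/dev/null
python3 s.py 543.5 11 120 41
```

```text
t 3.2 tcp [543.4   4.  128.9] jaw 40.3 tilt [-0.001 -0.011 -1.   ] gap 87.12040046781 F [-0.4 -0.5 -0.1] q7 0.49
units to go [ 0.    0.23 -0.3 ] yaw 0.11
```

```bash
python3 -m inch '[0,0.23,-0.25,0.11,1, 0,0,0,0,1, 0,0,0,0,1]' 25 >/dev/null
python3 s.py 543.5 11 120 41
```

```text
t 3.5 tcp [544.8  10.8 123. ] jaw 41.0 tilt [ 0.002 -0.012 -1.   ] gap 86.98835331112974 F [-0.2 -0.1  0.9] q7 0.48
units to go [-0.04  0.01 -0.1 ] yaw 0.0
```

```bash
python3 -m inch '[0,0,-0.1,0,1, 0,0,0,0,0.6, 0,0,0,0,0.4, 0,0,0,0,0.4, 0,0,0,0,0.4, 0,0,0,0,0.4, 0,0,0,0,0.4, 0,0,0,0,0.4]' 25 >/dev/null
python3 s.py 543.5 11 120 41
```

```text
t 4.3 tcp [545.9  10.9 121.5] jaw 41.0 tilt [ 0.005 -0.013 -1.   ] gap 49.75081201470622 F [ 0.7 -0.2  0.3] q7 0.48
units to go [-0.08  0.   -0.05] yaw 0.0
```

```bash
python3 -m inch '[0,0,0.3,0,0.4, 0,0,0.6,0,0.4, 0,0,0.8,0,0.4, 0,-0.4,0.8,0,0.4, -0.4,-0.9,0.3,-0.5,0.4, -0.4,-0.9,0,-0.5,0.4, -0.4,-0.9,0,-0.5,0.4, -0.4,-0.9,0,-0.5,0.4, -0.4,-0.9,0,-0.5,0.4, -0.4,-0.9,0,-0.5,0.4, -0.4,-0.9,0,-0.5,0.4, -0.4,-0.9,0,-0.5,0.4]' 25 >/dev/null
python3 s.py 423 -279 100 12.9
```

```text
t 5.5 tcp [ 444.1 -216.8  211.8] jaw 16.9 tilt [ 0.    -0.009 -1.   ] gap 49.746689028770064 F [ 0.5  0.1 -2.8] q7 0.68
units to go [-0.7  -2.07 -3.73] yaw -0.66
```

```bash
python3 -m inch '[-0.25,-0.6,-0.5,-0.2,0.4, -0.25,-0.6,-0.6,-0.2,0.4, -0.1,-0.3,-0.6,-0.2,0.4, 0,0,-0.6,0,0.4, 0,0,-0.6,0,0.4, 0,0,-0.3,0,0.4, 0,0,0,0,0.4]' 25 >/dev/null
python3 s.py 423 -279 60 12.9
python3 - <<'E'
from m import *
snap('wrist','w2');snap('top','t2')
E
```

```text
t 6.2 tcp [ 421.  -265.6  107.6] jaw 12.9 tilt [-0.004 -0.007 -1.   ] gap 50.198664717215436 F [-0.2 -0.1 -1.9] q7 0.67
units to go [ 0.07 -0.45 -1.59] yaw 0.0
```

View pics/w2.png

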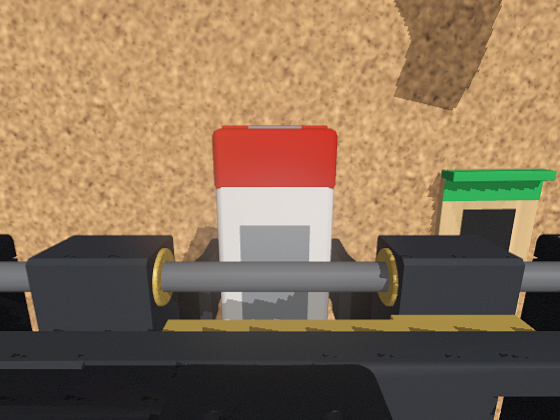

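View pics/t2.png

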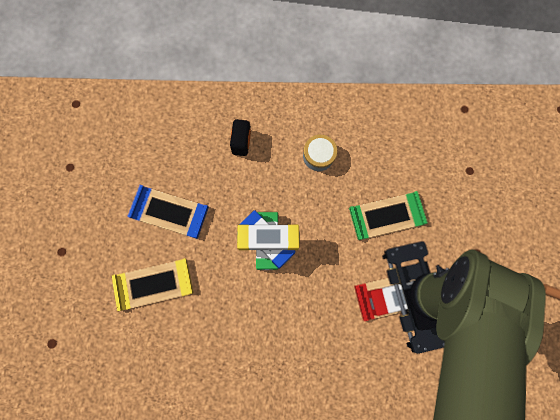

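```bash
cat > held.py <<'E'
from m import *
from s import state
import sys
def held(tag,k):
    # centre of held case relative to tcp along tool axes, from visible cap
    z=load(tag);P=cloud(z);m=masks(z)[k]&(z['d']>0)
    pose=np.load('/tmp/pose.npy'); R=pose[:3,:3];t=pose[:3,3]
    L=(P-t)@R
    m&=(abs(L[:,:,0])<100)&(abs(L[:,:,1])<45)&(abs(L[:,:,2])<50)
    Q=L[m]; 
    zt=np.percentile(Q[:,2],8); Q=Q[abs(Q[:,2]-zt)<6]
    s=np.sign(np.median(Q[:,0])); e=np.percentile(s*Q[:,0],98)
    print('held top z(tool) %.1f, x off %.1f y mid %.1f ysp %.1f'%(np.median(Q[:,2]), s*(e-65), np.percentile(Q[:,1],[2,98]).mean(), np.ptp(np.percentile(Q[:,1],[2,98]))),'world long off',(R[:,0]*s*(e-65)).round(1), len(Q))
if __name__=='__main__':
    from scipy.spatial.transform import Rotation as Ro
    o=r.get_obs();T=np.eye(4);T[:3,:3]=Ro.from_quat(o['tcp_rot']).as_matrix();T[:3,3]=o['tcp_pos'];np.save('/tmp/pose.npy',T)
    if len(sys.argv)<4: snap('wrist',sys.argv[1])
    held(sys.argv[1],sys.argv[2])
E
python3 held.py w2 red x
```

```text
held top z(tool) -29.9, x off 3.4 y mid -0.4 ysp 47.5 world long off [-0.8  3.3 -0. ] 5125
```

```bash
python3 -m inch '[0.05,-0.55,-0.6,0,0.4, 0,0,-0.6,0,0.4, 0,0,-0.6,0,0.4, 0,0,-0.4,0,0.4, 0,0,0,0,0.4, 0,0,0,0,0.4]' 25 >/dev/null
python3 s.py 423 -281 15.5 12.9
```

```text
t 6.9 tcp [ 429.7 -285.6   48.1] jaw 13.0 tilt [ 0.009 -0.016 -1.   ] gap 49.9335191221287 F [-0.6  0.4 -2.3] q7 0.64
units to go [-0.22  0.15 -1.09] yaw -0.02
```

```bash
python3 -m inch '[-0.22,0.15,-0.4,0,0.4, 0,0,-0.3,0,0.4, 0,0,0,0,0.4, 0,0,0,0,0.4]' 25 >/dev/null
python3 s.py 423 -281 15.5 12.9; python3 held.py w3 red
```

```text
t 7.3 tcp [ 423.7 -281.2   27.6] jaw 13.1 tilt [ 0.012 -0.019 -1.   ] gap 49.72908794242428 F [ 0.2 -0.8 -2.5] q7 0.63
units to go [-0.02  0.01 -0.4 ] yaw -0.03
held top z(tool) -31.3, x off 2.6 y mid 0.3 ysp 47.8 world long off [-0.6  2.5 -0.1] 4896
```

View pics/w3.png

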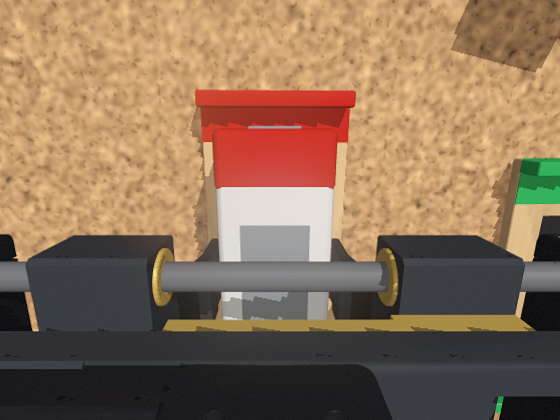

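```bash
python3 -m inch '[0,0,-0.25,0,0.4, 0,0,-0.05,0,0.4, 0,0,0,0,0.4, 0,0,0,0,0.4]' 25 >/dev/null
python3 s.py 423 -281 15.5 12.9
```

```text
t 7.75 tcp [ 424.3 -281.7   18.3] jaw 13.0 tilt [ 0.013 -0.02  -1.   ] gap 49.871461535612966 F [-0.1  0.1 -2.1] q7 0.62
units to go [-0.04  0.02 -0.09] yaw -0.02
```

```bash
python3 -m inch '[0,0,-0.08,0,0.4, 0,0,0,0,0.4]' 25 >/dev/null
python3 s.py 423 -281 15.5 12.9
python3 -m inch '[0,0,-0.05,0,0.4, 0,0,0,0,0.4]' 25 >/dev/null
python3 s.py 423 -281 15.5 12.9
```

```text
t 7.95 tcp [ 424.7 -281.9   16.2] jaw 13.0 tilt [ 0.013 -0.02  -1.   ] gap 49.57123286698921 F [ 0.2  0.5 -2.3] q7 0.62
units to go [-0.06  0.03 -0.02] yaw -0.02
t 8.15 tcp [ 425.1 -282.2   15.9] jaw 13.0 tilt [ 0.013 -0.021 -1.   ] gap 49.855969844784966 F [ 0.1 -0.9 -2.3] q7 0.62
units to go [-0.07  0.04 -0.01] yaw -0.02
```

```bash
python3 -m inch '[-0.04,0.03,-0.08,0,0.4, 0,0,0,0,0.4]' 25 >/dev/null
python3 s.py 423 -281 15.5 12.9
python3 -m inch '[0,0,-0.06,0,0.4, 0,0,0,0,0.4]' 25 >/dev/null
python3 s.py 423 -281 15.5 12.9
```

```text
t 8.35 tcp [ 425.7 -282.6   15.9] jaw 13.1 tilt [ 0.016 -0.024 -1.   ] gap 49.71537754990092 F [-0.7 -1.1 -2.3] q7 0.62
units to go [-0.09  0.05 -0.01] yaw -0.03
t 8.55 tcp [ 426.1 -282.9   15.6] jaw 13.1 tilt [ 0.016 -0.025 -1.   ] gap 50.17967753267121 F [-0.5 -0.  -2.1] q7 0.61
units to go [-0.1   0.06 -0.  ] yaw -0.03
```

```bash
python3 -c "
from workcell import r
o=r.get_obs();print(o['joints'].round(3),o['effort'].round(2))"; python3 held.py w4 red
```

```text
[ 0.978  0.256 -0.497  2.015  0.176  0.881  0.614] [ 0.000e+00 -3.695e+01 -3.360e+00 -2.614e+01  1.200e-01 -2.900e-01
 -2.000e-02]
held top z(tool) -32.3, x off 2.2 y mid 0.5 ysp 47.7 world long off [-0.5  2.2 -0.1] 4755
```

View pics/w4.png

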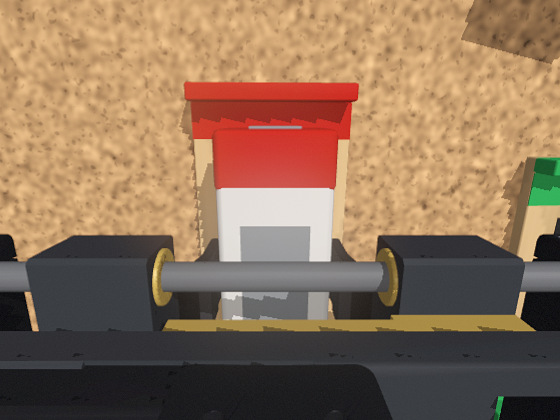

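```bash
cat > zz.py <<'E'
from m import *
import sys
z=load(sys.argv[1]);P=cloud(z)
for a in sys.argv[2:]:
    u,v=map(int,a.split(',')); print(a,np.median(P[v-3:v+4,u-3:u+4].reshape(-1,3),0).round(1))
E
python3 zz.py w4 275,160 240,160 310,160 275,92 203,180 344,180 275,205 100,150 450,150
```

```text
275,160 [ 413.4 -228.    46.2]
240,160 [ 399.7 -231.    46.4]
310,160 [ 427.  -224.7   46.6]
275,92 [ 407.3 -200.8   19.9]
203,180 [ 380.1 -250.8    8. ]
344,180 [ 452.7 -234.4    7.7]
275,205 [ 417.5 -246.    46.1]
100,150 [ 3.221e+02 -2.491e+02 -1.000e-01]
450,150 [ 5.065e+02 -2.064e+02 -3.000e-01]
```

```bash
python3 -m inch '[0,0,0,0,0.6, 0,0,0,0,0.7, 0,0,0,0,0.8, 0,0,0,0,0.8, 0,0,0,0,0.8, 0,0,0,0,0.8]' 25 >/dev/null
python3 s.py 423 -281 15.5 12.9
python3 -m inch '[0,0,0.3,0,0.8, 0,0,0.6,0,0.8, 0,0,0.9,0,0.8, 0,0,0.9,0,0.8, 0,0,0.9,0,0.8, 0,0,0.9,0,0.8, 0,0,0.6,0,0.8]' 25 >/dev/null
python3 s.py 543.5 10 180 0; python3 -c "
from m import *
snap('wrist','w5');snap('top','t5')
case('w5','red',46,(424,-279),80);docks('w5')
case('t5','yellow',114,(543,10))"
```

```text
t 9.2 tcp [ 426.4 -283.1   14.6] jaw 13.1 tilt [ 0.017 -0.025 -1.   ] gap 69.15367237955105 F [-0.6  0.8 -0.3] q7 0.61
units to go [-0.11  0.07  0.03] yaw -0.03
t 9.9 tcp [ 424.2 -280.5  173.9] jaw 13.2 tilt [ 0.014 -0.021 -1.   ] gap 69.42886029479658 F [-0.2 -0.2 -0.1] q7 0.73
units to go [3.98 9.68 0.2 ] yaw -2.19
w5 case red 1083 (array([ 426. , -277.5]), 123.9, 49.2, -76.9)
w5 dock red 1230 (array([ 422.1, -274.1]), 158.0, 79.3, -77.1)
w5 dock yellow 0 (array([0., 0.]), 0.0, 0.0, 0.0)
w5 dock green 1989 (array([ 589.6, -203. ]), 80.7, 26.0, 13.6)
w5 dock blue 0 (array([0., 0.]), 0.0, 0.0, 0.0)
t5 case yellow 493 (array([540.3,   7.1]), 127.4, 48.3, -89.7)
```

View pics/w5.png

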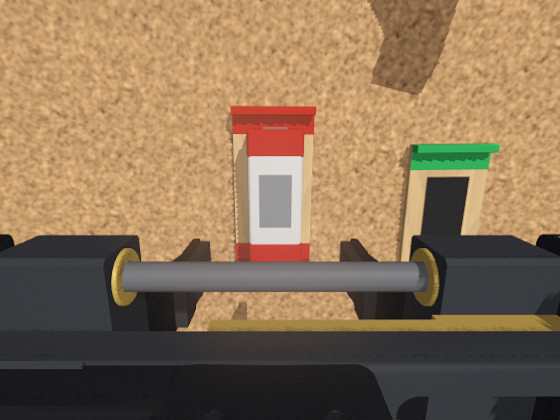

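View pics/t5.png

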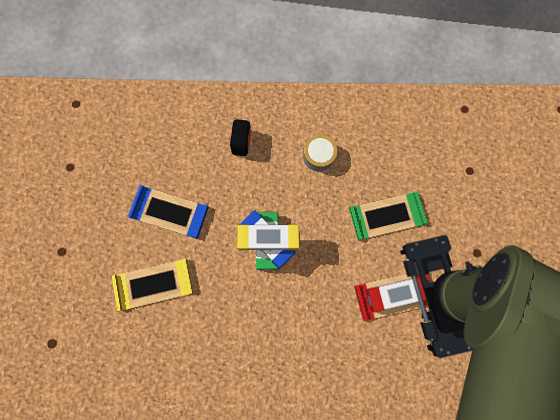

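```bash
python3 -m inch '[0.4,0.9,0,-0.25,0.9, 0.4,1,0,-0.25,1, 0.4,1,0,-0.25,1, 0.4,1,0,-0.25,1, 0.4,1,0,-0.25,1, 0.4,1,0,-0.25,1, 0.4,1,0,-0.25,1, 0.4,1,0,-0.25,1, 0.4,1,0,-0.2,1, 0.3,0.4,0,0,1, 0,0,0,0,1]' 25 >/dev/null
python3 s.py 542 11 180 0.3
```

```text
t 11.1 tcp [538.4   9.3 168.5] jaw -0.8 tilt [ 0.002 -0.024 -1.   ] gap 87.26929364484621 F [ 0.   0.3 -0.2] q7 -0.22
units to go [0.12 0.06 0.38] yaw 0.19
```

```bash
python3 -m inch '[0.1,0.05,0,0.15,1, 0,0,0,0,1, 0,0,0,0,1]' 25 >/dev/null
python3 s.py 542 11 83 0.3
python3 -c "
from m import *
snap('wrist','w6');case('w6','yellow',114,(543,10))"; python3 zz.py w6 280,210
```

```text
t 11.4 tcp [539.9   8.5 167. ] jaw 0.1 tilt [-0.001 -0.025 -1.   ] gap 87.15428524231822 F [-0.6  0.3 -0.1] q7 -0.2
units to go [ 0.07  0.08 -2.8 ] yaw 0.04
w6 case yellow 3615 (array([542.7,  10.4]), 128.6, 49.7, -89.7)
280,210 [543.4  21.2 114.4]
```

View pics/w6.png

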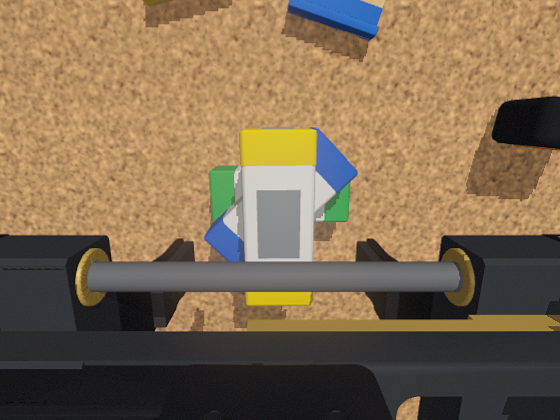

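```bash
python3 -m inch '[0.1,0.1,-0.7,0.03,1, 0,0.05,-0.7,0,1, 0,0.05,-0.7,0,1, 0,0,-0.4,0,1, 0,0,0,0,1, 0,0,0,0,1]' 25 >/dev/null
python3 s.py 542.7 10.5 83 0.3
```

```text
t 12.05 tcp [543.3   8.1  91.3] jaw -0.3 tilt [ 0.002 -0.029 -1.   ] gap 86.82741934984568 F [-0.4  0.4 -0.6] q7 -0.28
units to go [-0.02  0.08 -0.28] yaw 0.1
```

```bash
python3 -m inch '[-0.02,0.12,-0.22,0.1,1, 0,0,0,0,1, 0,0,0,0,1]' 25 >/dev/null
python3 s.py 542.7 10.5 83 0.3
python3 -m inch '[0,0,-0.05,0,0.6, 0,0,0,0,0.4, 0,0,0,0,0.4, 0,0,0,0,0.4, 0,0,0,0,0.4, 0,0,0,0,0.4, 0,0,0,0,0.4]' 25 >/dev/null
python3 s.py 542.7 10.5 83 0.3
```

```text
t 12.35 tcp [544.2  11.6  86.5] jaw 0.3 tilt [ 0.006 -0.03  -1.   ] gap 86.88866749677045 F [ 1.   0.  -0.4] q7 -0.28
units to go [-0.05 -0.04 -0.12] yaw -0.0
t 13.05 tcp [544.4  11.7  85.9] jaw 0.3 tilt [ 0.007 -0.03  -1.   ] gap 49.834890579215056 F [-0.5 -0.9 -0.1] q7 -0.28
units to go [-0.06 -0.04 -0.1 ] yaw -0.0
```

```bash
python3 -m inch '[0,0,0.3,0,0.4, 0,0,0.6,0,0.4, 0,0,0.8,0,0.4, 0,0.4,0.8,0,0.4, -0.4,0.9,0.3,0.25,0.4, -0.4,0.9,0,0.25,0.4, -0.4,0.9,0,0.25,0.4, -0.4,0.9,0,0.25,0.4, -0.4,0.9,0,0.25,0.4, -0.4,0.9,0,0.25,0.4, -0.3,0.9,0,0.25,0.4, -0.2,0.6,0,0.25,0.4]' 25 >/dev/null
python3 s.py 447 268 80 13.4
python3 -m inch '[-0.1,0.4,-0.3,0,0.4, 0,0,-0.6,0,0.4, 0,0,-0.6,0,0.4, 0,0,-0.6,0,0.4, 0,0,0,0,0.4, 0,0,0,0,0.4]' 25 >/dev/null
python3 s.py 447 268 60 13.4; python3 held.py w7 yellow
```

```text
t 14.25 tcp [443.8 241.8 168.5] jaw 13.1 tilt [ 0.005 -0.031 -0.999] gap 49.74819312047862 F [-0.4  1.3 -2. ] q7 -0.45
units to go [ 0.11  0.87 -2.95] yaw 0.05
t 14.85 tcp [427.9 267.1 100.9] jaw 14.6 tilt [ 0.   -0.03 -1.  ] gap 49.62411445045863 F [-0.3  0.  -2.2] q7 -0.57
units to go [ 0.64  0.03 -1.36] yaw -0.2
held top z(tool) -29.8, x off -2.5 y mid 0.3 ysp 47.7 world long off [ 0.6 -2.5  0.1] 6806
```

View pics/w7.png

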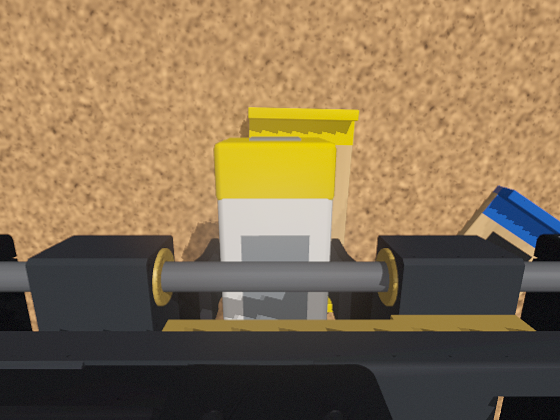

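```bash
python3 zz.py w7 302,114 255,114 352,114
python3 -m inch '[0.6,0.1,-0.5,-0.2,0.4, 0,0,-0.5,0,0.4, 0,0,-0.4,0,0.4, 0,0,0,0,0.4, 0,0,0,0,0.4]' 25 >/dev/null
python3 s.py 446.5 270 18 13.4; python3 held.py w8 yellow; python3 zz.py w8 275,160
```

```text
302,114 [427.1 345.6  20. ]
255,114 [394.4 337.1  20.1]
352,114 [462.  354.7  20. ]
t 15.4 tcp [446.4 271.5  60.4] jaw 13.4 tilt [ 0.003 -0.03  -1.   ] gap 49.7650901590653 F [ 0.5  0.1 -3. ] q7 -0.65
units to go [ 0.   -0.05 -1.41] yaw -0.0
held top z(tool) -29.8, x off -2.5 y mid 0.1 ysp 47.7 world long off [ 0.6 -2.5  0.1] 6834
275,160 [433.8 326.2  88.6]
```

View pics/w8.png

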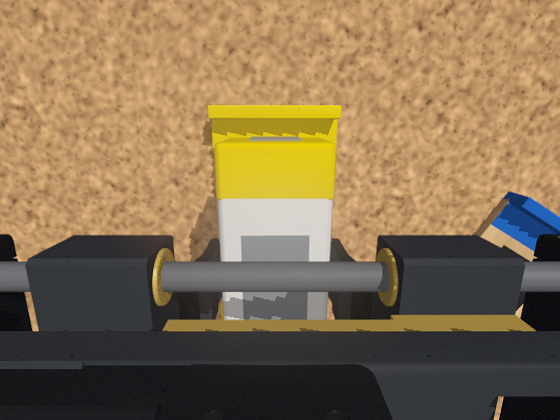

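```bash
python3 -m inch '[0,0,-0.5,0,0.4, 0,0,-0.4,0,0.4, 0,0,-0.2,0,0.4, 0,0,0,0,0.4, 0,0,0,0,0.4]' 25 >/dev/null
python3 s.py 446.5 271.8 18 13.4
```

```text
t 15.95 tcp [446.3 271.1  25.2] jaw 13.4 tilt [ 0.005 -0.03  -1.   ] gap 49.9498369155887 F [ 0.6  0.8 -2. ] q7 -0.69
units to go [ 0.01  0.02 -0.24] yaw -0.0
```

```bash
python3 -m inch '[0,0,-0.15,0,0.4, 0,0,0,0,0.4, 0,0,0,0,0.4]' 25 >/dev/null
python3 s.py 446.5 271.8 18 13.4
python3 -m inch '[0,0,-0.08,0,0.4, 0,0,0,0,0.4]' 25 >/dev/null
python3 s.py 446.5 271.8 18 13.4;  python3 held.py w9 yellow; python3 zz.py w9 275,160 275,205
```

```text
t 16.25 tcp [446.7 271.5  20.8] jaw 13.4 tilt [ 0.005 -0.03  -1.   ] gap 50.17431930681933 F [ 0.7 -0.1 -3.3] q7 -0.7
units to go [-0.01  0.01 -0.09] yaw -0.0
t 16.45 tcp [447.1 271.6  18.6] jaw 13.4 tilt [ 0.006 -0.03  -1.   ] gap 50.031754077579215 F [ 0.6 -0.3 -2.6] q7 -0.7
units to go [-0.02  0.01 -0.02] yaw 0.0
held top z(tool) -29.7, x off -2.5 y mid 0.1 ysp 47.7 world long off [ 0.6 -2.5  0.1] 6820
275,160 [434.4 326.3  46.8]
275,205 [438.8 307.7  46.6]
```

```bash
python3 -m inch '[0,0,-0.06,0,0.4, 0,0,0,0,0.4, 0,0,0,0,0.5, 0,0,0,0,0.56, 0,0,0,0,0.6, 0,0,0,0,0.7, 0,0,0,0,0.8, 0,0,0,0,0.8, 0,0,0,0,0.8]' 25 >/dev/null
python3 s.py 446.5 271.8 18 13.4
python3 -m inch '[0,0,0.3,0,0.8, 0,0,0.6,0,0.8, 0,0,0.9,0,0.8, 0,0,0.9,0,0.8, 0,0,0.9,0,0.8, 0,0,0.9,0,0.8]' 25 >/dev/null
python3 s.py 542 11 150 45; python3 -c "
from m import *
snap('wrist','w10');snap('top','t10')
case('t10','red',46,(424,-279),80);case('t10','yellow',46,(447,268),80)
case('t10','blue',76,(543,10))"
```

```text
t 17.4 tcp [448.9 272.9  19.1] jaw 13.4 tilt [ 0.01  -0.028 -1.   ] gap 68.18298256805204 F [0.4 0.4 0.3] q7 -0.7
units to go [-0.08 -0.04 -0.04] yaw 0.0
t 18.0 tcp [445.3 271.9 157.8] jaw 13.5 tilt [ 0.003 -0.031 -1.   ] gap 69.32252701405268 F [-0.2 -0.6  0.1] q7 -0.54
units to go [ 3.22 -8.7  -0.26] yaw 5.24
t10 case red 480 (array([ 425.2, -282.1]), 130.7, 52.1, -76.9)
t10 case yellow 254 (array([448.3, 256.4]), 110.2, 49.0, -76.0)
t10 case blue 462 (array([541.1,   9.2]), 128.7, 48.9, 44.9)
```

View pics/w10.png

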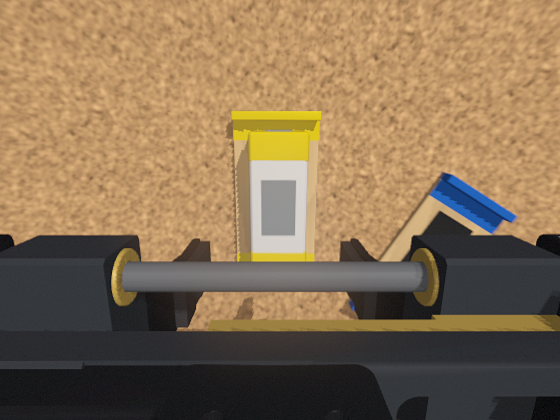

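View pics/t10.png

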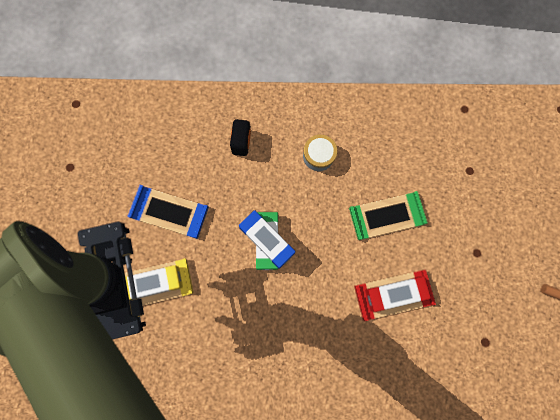

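```bash
python3 -m inch '[0.3,-0.8,0,-0.8,0.9, 0.4,-0.9,0,-0.9,1, 0.4,-0.9,0,-0.9,1, 0.4,-0.9,0,-0.9,1, 0.4,-0.9,0,-0.9,1, 0.4,-0.9,0,-0.9,1, 0.4,-0.9,0,-0.9,1, 0.3,-0.9,0,-0.9,1, 0.3,-0.9,0,-0.9,1, 0.2,-0.5,0,-0.9,1, 0,0,0,-0.7,1, 0,0,0,0,1]' 25 >/dev/null
python3 s.py 543 11.5 130 -45
python3 -m inch '[0,0,0,0,1]' 25 >/dev/null
python3 s.py 543 11.5 130 -45
```

```text
t 19.3 tcp [551.6   9.  160.5] jaw -46.1 tilt [-0.019 -0.025 -1.   ] gap 86.62389613419231 F [-0.1  0.2 -0.3] q7 -1.02
units to go [-0.29  0.08 -1.02] yaw 0.19
t 19.4 tcp [551.3   9.  160.2] jaw -46.0 tilt [-0.02  -0.025 -0.999] gap 86.83700428456463 F [ 0.1  0.4 -0.4] q7 -1.01
units to go [-0.28  0.08 -1.01] yaw 0.17
```

```bash
python3 -m inch '[-0.28,0.08,-0.5,0.17,1, 0,0,-0.5,0,1, 0,0,0,0,1, 0,0,0,0,1]' 25 >/dev/null
python3 s.py 543 11.5 45 -45
python3 -c "
from m import *
snap('wrist','w11');case('w11','blue',76,(543,10))
case('w11','green',38,(543,10))"
```

```text
t 19.8 tcp [542.6  13.7 129.2] jaw -44.6 tilt [-0.018 -0.025 -1.   ] gap 87.09913734321813 F [ 0.  -0.7  0.4] q7 -1.01
units to go [ 0.01 -0.07 -2.81] yaw -0.07
w11 case blue 1221 (array([549. ,   7.3]), 128.0, 32.2, 45.2)
w11 case green 1719 (array([544.9,  12.3]), 128.8, 45.4, -1.6)
```

View pics/w11.png

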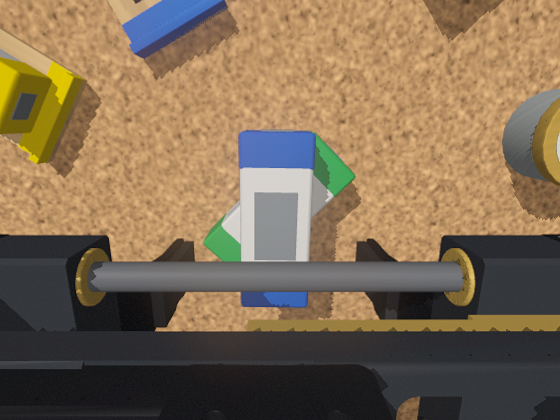

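```bash
python3 -c "
from m import *
z=load('w11');P=cloud(z);m=(z['d']>0)&(abs(P[:,:,2]-76)<4)&(np.hypot(P[:,:,0]-543,P[:,:,1]-10)<80)
m[232:]=False
Q=P[m];a=np.radians(45.1);l=Q[:,0]*np.cos(a)+Q[:,1]*np.sin(a);w=-Q[:,0]*np.sin(a)+Q[:,1]*np.cos(a)
e=np.percentile(l,99.5)-65;wm=np.percentile(w,[1,99]);print(wm);c=wm.mean();print(e*np.cos(a)-c*np.sin(a),e*np.sin(a)+c*np.cos(a), rect(Q[:,:2]))"
```

```text
[-399.60570894 -350.64786657]
542.810161771358 13.270507745732914 (array([564.7,  34.9]), 68.7, 51.2, 45.2)
```

Centre (542.8, 13.3); descend to z≈46 (underside at 38).

```bash
python3 -m inch '[0,0,-0.7,0,1, 0,0,-0.7,0,1, 0,0,-0.6,0,1, 0,0,-0.3,0,1, 0,0,0,0,1, 0,0,0,0,1]' 25 >/dev/null
python3 s.py 542.8 13 46 -45.1
```

```text
t 20.45 tcp [547.   14.1  62.2] jaw -44.5 tilt [-0.011 -0.025 -1.   ] gap 86.81176419044036 F [-0.3 -0.7 -0.8] q7 -1.06
units to go [-0.14 -0.04 -0.54] yaw -0.09
```

```bash
python3 -m inch '[-0.14,-0.04,-0.3,-0.09,1, 0,0,-0.2,0,1, 0,0,0,0,1, 0,0,0,0,1]' 25 >/dev/null
python3 s.py 542.8 13 46 -45.1
```

```text
t 20.85 tcp [544.1  12.6  48.3] jaw -45.1 tilt [-0.007 -0.026 -1.   ] gap 86.7631296366534 F [-0.3  0.1 -0.2] q7 -1.08
units to go [-0.04  0.01 -0.08] yaw 0.01
```

```bash
python3 -m inch '[-0.03,0,-0.05,0,0.6, 0,0,0,0,0.4, 0,0,0,0,0.4, 0,0,0,0,0.4, 0,0,0,0,0.4, 0,0,0,0,0.4, 0,0,0,0,0.4]' 25 >/dev/null
python3 s.py 613 241 130 -17
python3 -m inch '[0,0,0.3,0,0.4, 0,0,0.6,0,0.4, 0,0,0.8,0,0.4, 0,0.4,0.8,0,0.4, 0.3,0.9,0.3,0.6,0.4, 0.3,0.9,0,0.6,0.4, 0.3,0.9,0,0.6,0.4, 0.3,0.9,0,0.6,0.4, 0.3,0.9,0,0.6,0.4, 0.3,0.8,0,0.6,0.4, 0.3,0.6,0,0.6,0.4, 0,0,0,0,0.4]' 25 >/dev/null
python3 s.py 613 241 100 -17; python3 held.py w12 blue; python3 zz.py w12 275,160
```

```text
t 21.55 tcp [543.7  12.7  47.4] jaw -45.1 tilt [-0.006 -0.026 -1.   ] gap 49.78972251037899 F [ 0.8  0.3 -0.2] q7 -1.08
units to go [2.31 7.61 2.75] yaw 4.69
t 22.75 tcp [605.5 206.5 138.9] jaw -19.2 tilt [ 0.006 -0.028 -1.   ] gap 49.77645113247643 F [ 0.1  0.8 -1.4] q7 -0.97
units to go [ 0.25  1.15 -1.3 ] yaw 0.37
held top z(tool) -29.8, x off -0.9 y mid 4.0 ysp 40.3 world long off [-0.3 -0.8  0. ] 4467
275,160 [623.6 259.6 167.6]
```

View pics/w12.png

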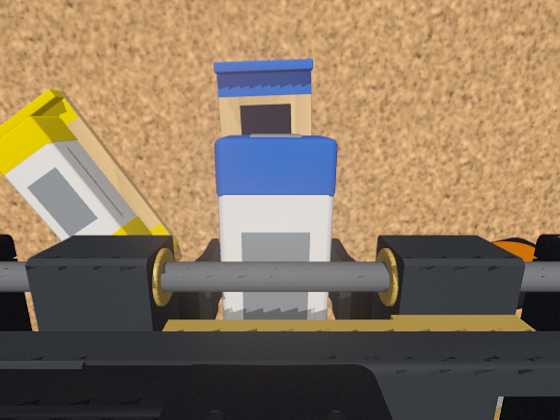

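```bash
python3 zz.py w12 263,67 222,67 306,67
python3 -m inch '[0.15,0.7,-0.3,0.2,0.4, 0.1,0.45,-0.5,0.17,0.4, 0,0,-0.5,0,0.4, 0,0,0,0,0.4, 0,0,0,0,0.4]' 25 >/dev/null
python3 s.py 613 241 60 -17
```

```text
263,67 [635.6 316.4  19.8]
222,67 [604.5 327.2  20.1]
306,67 [668.7 305.1  19.4]
t 23.3 tcp [612.6 232.   96.6] jaw -17.6 tilt [ 0.003 -0.037 -0.999] gap 49.59543904797038 F [ 0.5  1.5 -1.3] q7 -1.02
units to go [ 0.01  0.3  -1.22] yaw 0.11
```

```bash
python3 -m inch '[0,0.35,-0.5,0.08,0.4, 0,0,-0.5,0,0.4, 0,0,-0.3,0,0.4, 0,0,0,0,0.4, 0,0,0,0,0.4]' 25 >/dev/null
python3 s.py 613.5 241.3 18 -17.2;  python3 held.py w13 blue; python3 zz.py w13 275,160
```

```text
t 23.8 tcp [612.7 240.4  53.9] jaw -17.3 tilt [ 0.003 -0.039 -0.999] gap 49.79846616152123 F [ 0.4 -0.5 -1.7] q7 -1.05
units to go [ 0.03  0.03 -1.2 ] yaw 0.02
held top z(tool) -29.8, x off -0.9 y mid 1.7 ysp 44.9 world long off [-0.3 -0.9  0. ] 5068
275,160 [629.2 294.4  81.8]
```

View pics/w13.png

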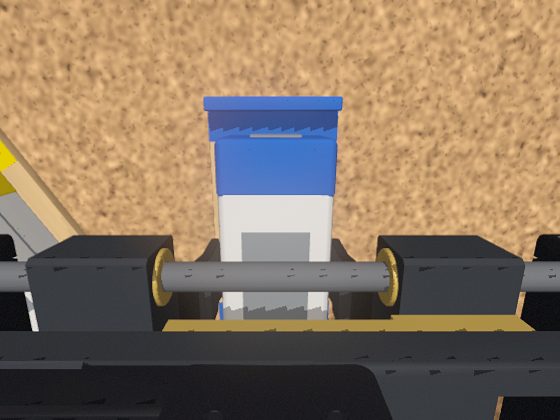

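```bash
python3 -m inch '[0,0,-0.4,0,0.4, 0,0,-0.4,0,0.4, 0,0,-0.15,0,0.4, 0,0,0,0,0.4, 0,0,0,0,0.4]' 25 >/dev/null
python3 s.py 613.5 241.3 18 -17.2
```

```text
t 24.35 tcp [613.1 240.3  23.5] jaw -17.4 tilt [ 0.004 -0.039 -0.999] gap 49.764153764653024 F [ 0.5 -0.1 -1.4] q7 -1.07
units to go [ 0.01  0.03 -0.18] yaw 0.03
```

```bash
python3 -m inch '[0,0.03,-0.15,0,0.4, 0,0,0,0,0.4, 0,0,0,0,0.4]' 25 >/dev/null
python3 s.py 613.5 241.3 18 -17.2
python3 held.py w14 blue; python3 zz.py w14 275,160 275,210
```

```text
t 24.65 tcp [613.7 241.6  19.3] jaw -17.4 tilt [ 0.005 -0.038 -0.999] gap 49.60664669554733 F [-0.7  0.2 -1.8] q7 -1.07
units to go [-0.01 -0.01 -0.04] yaw 0.03
held top z(tool) -29.8, x off -0.9 y mid 1.8 ysp 44.6 world long off [-0.3 -0.9  0. ] 4694
275,160 [630.1 295.5  47.4]
275,210 [623.8 275.3  47.3]
```

```bash
python3 -m inch '[0,0,-0.08,0,0.4, 0,0,0,0,0.4, 0,0,0,0,0.5, 0,0,0,0,0.56, 0,0,0,0,0.6, 0,0,0,0,0.7, 0,0,0,0,0.8, 0,0,0,0,0.8, 0,0,0,0,0.8]' 25 >/dev/null
python3 s.py 613.5 241.3 18 -17.2
python3 -m inch '[0,0,0.3,0,0.8, 0,0,0.6,0,0.8, 0,0,0.9,0,0.8, 0,0,0.9,0,0.8, 0,0,0.9,0,0.8, 0,0,0.7,0,0.8]' 25 >/dev/null
python3 s.py 543 12 130 90; python3 -c "
from m import *
snap('wrist','w15');snap('top','t15')
case('t15','yellow',46,(447,268),80)
case('t15','green',38,(543,10))"
```

```text
t 25.6 tcp [615.  242.2  18.6] jaw -17.4 tilt [ 0.009 -0.037 -0.999] gap 68.66180110485425 F [-0.   0.  -0.5] q7 -1.07
units to go [-0.05 -0.03 -0.02] yaw 0.03
t 26.2 tcp [612.9 241.9 155.5] jaw -17.3 tilt [ 0.006 -0.038 -0.999] gap 69.55739121393263 F [-0.7  0.1  0.7] q7 -1.0
units to go [-2.33 -7.66 -0.85] yaw -12.12
t15 case yellow 4 (array([409.3, 320.8]), 2.3, 2.1, 89.8)
t15 case green 429 (array([542.7,   8.3]), 126.9, 49.0, 0.7)
```

View pics/w15.png

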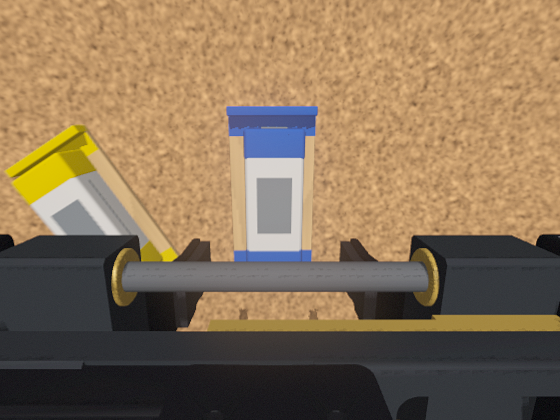

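View pics/t15.png

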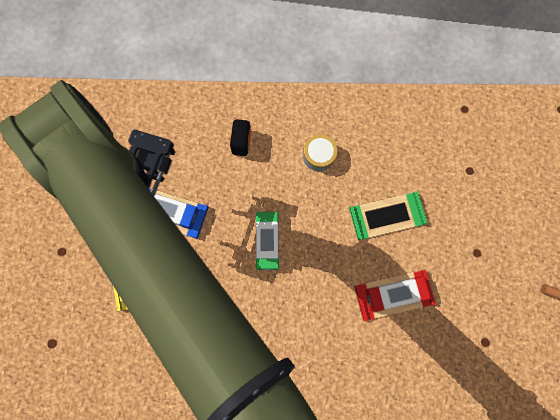

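```bash
python3 -m inch '[-0.2,-0.7,0,-0.9,0.9, -0.2,-0.7,0,-1,1, -0.2,-0.7,0,-1,1, -0.2,-0.7,0,-1,1, -0.2,-0.7,0,-1,1, -0.2,-0.7,0,-1,1, -0.2,-0.7,0,-1,1, -0.2,-0.7,0,-1,1, -0.2,-0.7,-0.2,-1,1, -0.2,-0.7,-0.2,-1,1, -0.2,-0.4,-0.2,-1,1, 0,0,-0.2,-0.9,1]' 25 >/dev/null
python3 -m inch '[0,0,0,0,1, 0,0,0,0,1]' 25 >/dev/null
python3 s.py 544 12 100 90.7
```

```text
t 27.7 tcp [541.6  15.1 139.1] jaw -90.6 tilt [-0.025 -0.025 -0.999] gap 87.241066930799 F [0.  0.2 0.2] q7 -1.78
units to go [ 0.08 -0.1  -1.3 ] yaw 0.22
```

```bash
python3 -m inch '[0.1,-0.1,-0.6,0.2,1, 0,0,-0.6,0,1, 0,0,-0.2,0,1, 0,0,0,0,1, 0,0,0,0,1]' 25 >/dev/null
python3 s.py 544 12 9 90.7
python3 -c "
from m import *
snap('wrist','w16');case('w16','green',38,(543,10))
z=load('w16');P=cloud(z);m=(z['d']>0)&(abs(P[:,:,2]-38)<4)&(np.hypot(P[:,:,0]-543,P[:,:,1]-10)<80)
m[232:]=False
print(rect(P[m][:,:2]),P[m][:,:2].max(0),P[m][:,:2].min(0))"
```

```text
t 28.2 tcp [546.6  15.2  99.1] jaw -88.7 tilt [-0.019 -0.025 -0.999] gap 86.9828190025839 F [-0.2 -1.1  0.6] q7 -1.78
units to go [-0.09 -0.11 -3.  ] yaw -0.1
w16 case green 2513 (array([544. ,  12.5]), 127.9, 49.0, 1.1)
(array([575. ,  13.4]), 68.7, 51.2, 0.6) [609.59919328  39.2226804 ] [540.35553209 -11.90088623]
```

View pics/w16.png

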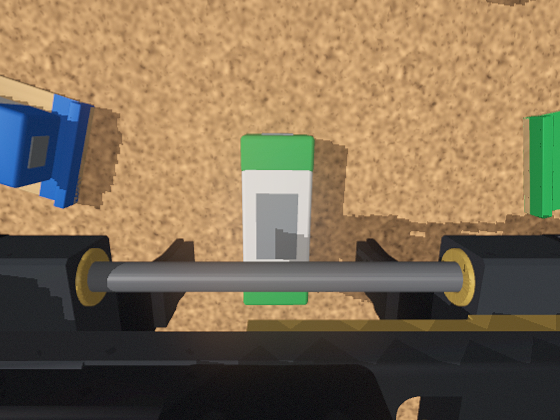

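```bash
python3 -m inch '[-0.1,-0.08,-0.7,-0.1,1, 0,0,-0.7,0,1, 0,0,-0.5,0,1, 0,0,-0.3,0,1, 0,0,0,0,1, 0,0,0,0,1]' 25 >/dev/null
python3 s.py 544 13 10 90.7
```

```text
t 28.85 tcp [547.7  13.4  36. ] jaw -89.2 tilt [-0.01  -0.025 -1.   ] gap 87.21165624161637 F [-0.2 -0.2  0.2] q7 -1.83
units to go [-0.12 -0.01 -0.87] yaw -0.01
```

```bash
python3 -m inch '[-0.15,0,-0.4,0,1, -0.05,0,-0.3,0,1, 0,0,0,0,1, 0,0,0,0,1]' 25 >/dev/null
python3 s.py 544 13 10 90.7
```

```text
t 29.25 tcp [542.3  13.5  14.8] jaw -89.2 tilt [-0.008 -0.026 -1.   ] gap 86.91179897012385 F [ 0.1  0.9 -0.5] q7 -1.84
units to go [ 0.06 -0.02 -0.16] yaw -0.01
```

```bash
python3 -m inch '[0.04,0,-0.1,0,0.6, 0,0,0,0,0.4, 0,0,0,0,0.4, 0,0,0,0,0.4, 0,0,0,0,0.4, 0,0,0,0,0.4, 0,0,0,0,0.4]' 25 >/dev/null
python3 s.py 606.5 -272 100 13.5
python3 -m inch '[0,0,0.3,0,0.4, 0,0,0.6,0,0.4, 0,0,0.8,0.5,0.4, 0,0,0.8,0.9,0.4, 0.1,-0.5,0.6,0.9,0.4, 0.1,-0.5,0.3,0.9,0.4, 0.1,-0.5,0,0.9,0.4, 0.1,-0.5,0,0.9,0.4, 0.1,-0.5,0,0.9,0.4, 0.1,-0.5,0,0.9,0.4, 0.1,-0.5,0,0.9,0.4, 0.1,-0.5,0,0.9,0.4]' 25 >/dev/null
python3 s.py 606.5 -272 100 13.5
```

```text
t 29.95 tcp [544.5  13.3  12.4] jaw -89.2 tilt [-0.006 -0.026 -1.   ] gap 49.99797619718843 F [ 0.4  0.5 -1.4] q7 -1.85
units to go [ 2.07 -9.51  2.92] yaw -12.88
t 31.15 tcp [ 563.7 -105.8  120.8] jaw -35.1 tilt [ 0.013 -0.026 -1.   ] gap 49.90615117830363 F [ 0.9  0.6 -1.8] q7 -0.64
units to go [ 1.43 -5.54 -0.69] yaw 8.09
```

```bash
python3 -m inch '[0.15,-0.6,0,0.9,0.4, 0.15,-0.6,0,0.9,0.4, 0.15,-0.6,0,0.9,0.4, 0.15,-0.6,0,0.9,0.4, 0.15,-0.6,0,0.9,0.4, 0.15,-0.6,0,0.9,0.4, 0.15,-0.6,0,0.9,0.4, 0.15,-0.6,0,0.9,0.4, 0.1,-0.2,0,0.4,0.4, 0,0,0,0,0.4, 0,0,0,0,0.4]' 25 >/dev/null
python3 s.py 606.5 -272 60 13.5;python3 held.py w17 green; python3 zz.py w17 275,160
```

```text
t 32.25 tcp [ 598.4 -264.2  121.1] jaw 12.3 tilt [ 0.02  -0.008 -1.   ] gap 49.79484162983461 F [-0.6  0.6 -1.8] q7 0.37
units to go [ 0.27 -0.26 -2.04] yaw 0.2
held top z(tool) -26.1, x off -0.2 y mid 1.3 ysp 45.7 world long off [ 0.  -0.2  0. ] 6175
275,160 [ 586.4 -210.2  146.8]
```

View pics/w17.png

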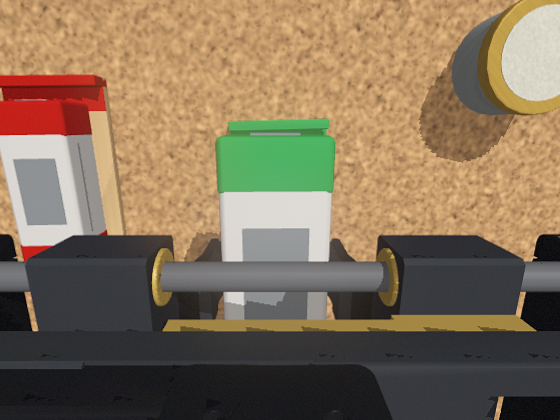

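```bash
python3 zz.py w17 279,126 235,126 323,126
python3 -m inch '[0.25,-0.28,-0.5,0.2,0.4, 0,0,-0.5,0,0.4, 0,0,-0.5,0,0.4, 0,0,-0.3,0,0.4, 0,0,0,0,0.4, 0,0,0,0,0.4]' 25 >/dev/null
python3 s.py 606.5 -272 20.5 13.5; python3 held.py w18 green; python3 zz.py w18 275,160
```

```text
279,126 [ 588.7 -195.3   20.1]
235,126 [ 554.7 -202.7   19.9]
323,126 [ 623.  -187.9   19.5]
t 32.9 tcp [ 604.8 -267.1   64.4] jaw 13.7 tilt [ 0.018 -0.006 -1.   ] gap 49.79006162079876 F [ 0.1 -0.  -2.6] q7 0.37
units to go [ 0.06 -0.16 -1.46] yaw -0.03
held top z(tool) -26.1, x off -0.2 y mid 1.0 ysp 46.3 world long off [ 0.  -0.2  0. ] 6307
275,160 [ 591.7 -213.5   89.8]
```

View pics/w18.png

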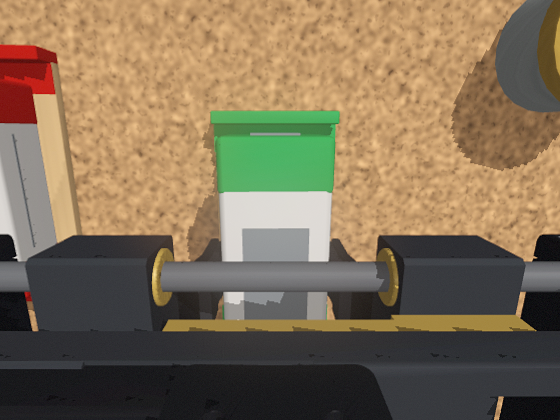

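```bash
python3 -m inch '[0.06,-0.18,-0.4,-0.03,0.4, 0,0,-0.4,0,0.4, 0,0,-0.3,0,0.4, 0,0,-0.1,0,0.4, 0,0,0,0,0.4, 0,0,0,0,0.4]' 25 >/dev/null
python3 s.py 607 -272 20.5 13.5
```

```text
t 33.55 tcp [ 607.1 -273.5   26. ] jaw 13.4 tilt [ 0.019 -0.007 -1.   ] gap 50.24037397468023 F [ 0.6  1.1 -1.7] q7 0.35
units to go [-0.    0.05 -0.18] yaw 0.01
```

```bash
python3 -m inch '[0,0.03,-0.15,0,0.4, 0,0,0,0,0.4, 0,0,0,0,0.4]' 25 >/dev/null
python3 s.py 607 -272 20.5 13.5
python3 held.py w19 green; python3 zz.py w19 275,160 275,210
```

```text
t 33.85 tcp [ 607.8 -272.5   22. ] jaw 13.4 tilt [ 0.02  -0.007 -1.   ] gap 50.051164172471815 F [ 0.7 -0.3 -2.7] q7 0.35
units to go [-0.03  0.02 -0.05] yaw 0.01
held top z(tool) -26.1, x off -0.2 y mid 0.8 ysp 46.7 world long off [ 0.1 -0.2  0. ] 6373
275,160 [ 594.8 -218.8   47.4]
275,210 [ 599.8 -239.8   47.5]
```

Same release as before, then retreat to where both top-camera views are clear.

```bash
python3 -m inch '[0,0,-0.08,0,0.4, 0,0,0,0,0.4, 0,0,0,0,0.5, 0,0,0,0,0.56, 0,0,0,0,0.6, 0,0,0,0,0.7, 0,0,0,0,0.8, 0,0,0,0,0.8, 0,0,0,0,0.8]' 25 >/dev/null
python3 s.py 607 -272 20.5 13.5
python3 -m inch '[0,0,0.3,0,0.8, 0,0,0.6,0,0.8, 0,0,0.9,0,0.8, 0,0,0.9,0,0.8, 0,0,0.9,0,0.8, 0,0,0.9,0,0.8, 0,0,0.6,0,0.8, 0,0,0,0,0.8]' 25 >/dev/null
python3 s.py; python3 -c "
from m import *
snap('wrist','w20');snap('top','t20');snap('scene','s20')
for t in ('t20','s20'):
  for k,c in (('red',(424,-279)),('yellow',(447,268)),('blue',(613,241)),('green',(607,-272))): case(t,k,46,c,82)"
```

```text
t 34.8 tcp [ 609.8 -273.2   22. ] jaw 13.4 tilt [ 0.025 -0.009 -1.   ] gap 68.36529497843776 F [ 0.1 -0.3  0.5] q7 0.35
units to go [-0.09  0.04 -0.05] yaw 0.01
t 35.6 tcp [ 610.7 -272.   191.5] jaw 13.6 tilt [ 0.031 -0.012 -0.999] gap 69.39854233755914 F [ 0.1 -1.   0.3] q7 0.42
t20 case red 480 (array([ 425.1, -282.1]), 130.9, 52.1, -76.9)
t20 case yellow 474 (array([446.5, 265.5]), 128.9, 49.5, -76.2)
t20 case blue 440 (array([611.4, 236.9]), 131.4, 50.6, 71.8)
t20 case green 280 (array([ 605.1, -267.3]), 116.7, 49.8, -75.8)
s20 case red 189 (array([ 442. , -332.1]), 51.5, 24.8, 10.8)
s20 case yellow 194 (array([454.4, 268.8]), 128.3, 52.6, -77.2)
s20 case blue 285 (array([619.7, 238.8]), 133.1, 53.9, 73.0)
s20 case green 266 (array([ 612.6, -273.9]), 131.0, 51.9, -76.6)
```

View pics/w20.png

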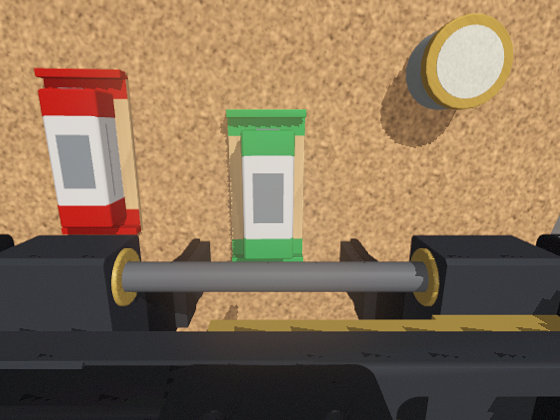

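View pics/t20.png

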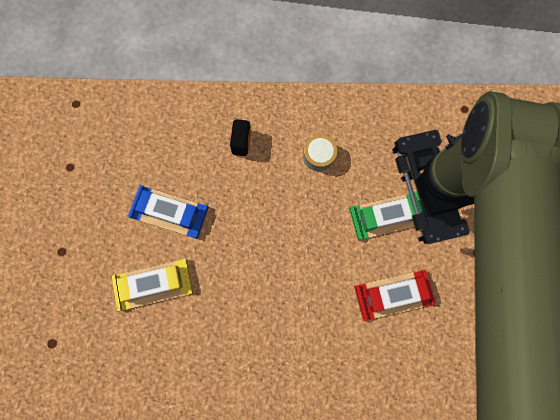

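```bash
python3 -c "
from workcell import r
print(r.hand_in())"
```

```text
the job is handed in; nothing more can be done
None
```

I took the pile apart from the top down (red, yellow, blue, green) and set each case down in the dock of its own colour. I handed the job in after about 36 s of robot time. The hand-in gives no verdict, so these results rest on my own checks.

- **Red, yellow and blue:** in the last top picture their centres are about 3, 1 and 4 mm from the dock centres, and their lengths within about 2° of the docks.
- **Green:** the arm partly hid it in the top picture. The wrist picture shows it centred across the plate and lying between its stops. Before release it was held about 1 mm from the dock centre.
- **Height:** just before each was released, the case tops read 46 to 47.5 mm, against 46 mm for resting on the plate. The higher ones were lowered a little more before the fingers opened.
- **Bystanders and robot:** the wax tin and tape measure are at the same pixels as at the start. The gripper was open and about 190 mm up when I handed in.
- **Checks that disagreed:** the scene camera puts yellow, blue and green 6 to 8 mm further out in x than the top camera does. Its readings were off in the same direction when I measured the pile, so I relied on the wrist and top cameras. Its red reading caught only one end cap and could not be used.

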